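Pack the coffee-pod carrier and snap its knob on

TASK

Pack the coffee-pod carrier: first stand the two loose pods in its two empty pockets, one in each, and let go of them. Then press the red knob straight down onto the stud in the middle of the carrier until it clicks, and keep pressing after the click so that the sprung black ring under it stays squeezed: finish while you are still holding the knob pressed down. The two pods already packed stay in their pockets, and leave the canister, tea box and salt shaker alone.

Things in the scene. Friction and masses are not known exactly. Their poses are not given: they have to be found in the camera images.
- carrier: pod carrier: a pale wooden plate 150 x 150 x 16 mm, fixed to the worktop, with four round pockets (45 mm wide, 12 mm deep, floor 4 mm above the worktop) in a 2 x 2 grid, 76 mm from centre to centre, and in the middle a grey column 34 mm wide and 44 mm high. It may stand turned by any angle. Origin: centre of its underside; z up, x and y along its edges
- pocket2 (a point): centre of the floor of an empty pocket (carrier x -38 mm, y +38 mm)
- pocket3 (a point): centre of the floor of the other empty pocket (carrier x -38 mm, y -38 mm)
- pocket0 (a point): centre of the floor of the pocket that already holds packed_a (carrier x +38 mm, y +38 mm)
- pocket1 (a point): centre of the floor of the pocket that already holds packed_b (carrier x +38 mm, y -38 mm)
- stud_seat (a point): on the axis of the column, at the height of the top of the black ring when that is not pressed (50 mm above the worktop): here the knob's foot meets the ring; it can press it up to 3 mm lower
- stud_tip (a point): rounded tip of the white split stud (four sprung prongs), 19 mm above stud_seat. The stud is 12 mm wide near the tip and widens to 21 mm at 6.5 mm above stud_seat. The knob's foot meets the prongs about 14 mm above stud_seat; the push needed grows to some 6 to 15 N until the foot is about 7 mm above stud_seat, then drops sharply (the click) and the prongs draw the knob down to the ring
- spring_ring (a joint): how far the black ring (33 mm wide, 3 mm thick) is pressed down, 0 to 0.003 m; its spring takes about 3 N per mm, so 9 N at the stop
- knob: red snap knob with black bands, upright on the worktop: 52 mm high, about 60 g, plain round grip 36 mm wide from 8 mm above its foot to the top, foot flange 42 mm wide, 5 mm high. The bore in its underside is 26 mm deep and 24 mm wide, with a 3 mm high inner lip at the very bottom, 16 mm wide. Origin: centre of the underside; z up
- pod_navy: loose navy coffee pod with a silver top, upright: 43 mm high, rim at the top 50 mm wide, tapering to a narrower base, 14 g. Origin: centre of its underside; z up
- pod_green: loose white coffee pod with a green top, same size as pod_navy. Origin: centre of its underside; z up
- packed_a: white coffee pod with a brown top already in pocket0, same size; stays there. Origin: centre of its underside
- packed_b: white coffee pod with a brown top already in pocket1, same size; stays there. Origin: centre of its underside
- sugar_canister: bystander: green canister with a wooden lid, 87 mm wide, 110 mm high. Origin: centre of its underside
- tea_box: bystander: cream and orange tea box 46 x 62 x 82 mm. Origin: centre of its underside
- salt_shaker: bystander: clear salt shaker, 44 mm wide, 90 mm high. Origin: centre of its underside
Mind the look-alikes: they are no part of the job. Leave any turquoise look-alike of the pod_navy alone.

How it is judged:
On the way, in this order (a step that is already met when the one before it is completed fails the run):
1. both loose pods stand in the two empty pockets, one in each, and are let go (((horizontal distance between pod_navy and pocket2 below 0.008 m and z of pod_navy in the frame of pocket2 below 0.005 m and angle between each of pod_navy, pod_green's own z axis and vertical below 0.12 rad and horizontal distance between pod_green and pocket3 below 0.008 m and z of pod_green in the frame of pocket3 below 0.005 m) or (horizontal distance between pod_navy and pocket3 below 0.008 m and z of pod_navy in the frame of pocket3 below 0.005 m and angle between each of pod_navy, pod_green's own z axis and vertical below 0.12 rad and horizontal distance between pod_green and pocket2 below 0.008 m and z of pod_green in the frame of pocket2 below 0.005 m)) and contact force between the fingers and pod_navy below 0.1 N and contact force between the fingers and pod_green below 0.1 N), for 0.2 s.
2. the knob is snapped over the stud, its foot down at the ring (z of knob in the frame of stud_seat below 0.0015 m and horizontal distance between knob and stud_seat below 0.005 m and angle between knob's own z axis and vertical below 0.1 rad), for 0.1 s.
At the end, for the whole second after the job is handed in: all four pods stand in their pockets (centre within 8 mm, base within 5 mm of the floor, tilt under 0.12 rad), loose ones let go; knob within 5 mm of the stud axis, tilt under 0.1 rad, foot at most 1.5 mm above stud_seat, still pushed by the fingers (over 3 N), ring pressed over 1.2 mm (all of step 1 and all of step 2 and horizontal distance between packed_a and pocket0 below 0.008 m and z of packed_a in the frame of pocket0 below 0.005 m and angle between each of packed_a, packed_b's own z axis and vertical below 0.12 rad and horizontal distance between packed_b and pocket1 below 0.008 m and z of packed_b in the frame of pocket1 below 0.005 m and value of joint spring_ring above 0.0012 m and contact force between the fingers and knob above 3 N); the arm keeps its last pose, push and grip.
It fails at once if the canister is pushed away (30 mm) or tipped (0.4 rad) (distance of sugar_canister from where it was at the start of the episode above 0.03 m or angle between sugar_canister's own z axis and vertical above 0.4 rad).
It fails at once if the tea box is pushed away (30 mm) or tipped (0.4 rad) (distance of tea_box from where it was at the start of the episode above 0.03 m or angle between tea_box's own z axis and vertical above 0.4 rad).
It fails at once if the salt shaker is pushed away (30 mm) or tipped (0.4 rad) (distance of salt_shaker from where it was at the start of the episode above 0.03 m or angle between salt_shaker's own z axis and vertical above 0.4 rad).
It also fails if it takes over 70 s, if anything falls off the work surface, if the arm or the gripper's body presses on something with over 40 N, if the wrist force passes 120 N, or if a joint passes its speed limit or range.

ROBOT

A 7-joint arm with a two-finger parallel gripper is mounted at the origin on a cart in front of the work surface, level with it; the furniture and walls round the work are solid. World frame = base frame: x ahead of the robot, y to its left, z up, the work surface at z = 0. Lengths are in m, angles in rad, forces in N, time in s.
With the tool pointing down it reaches from about 0.4 to 0.85 m from the base axis. Payload 4.5 kg.
Tool frame: the origin (TCP) lies where the fingers leave the gripper's body, on its centre line; the fingertips stand 64 mm ahead of it and the grasp point (between the pads) lies 45 mm ahead of it; z points along the fingers, y is the line along which they close (so a half turn about z gives the same grasp; the last joint's range is limited). The gripper opens to 88 mm and grips with 3 to 60 N. Pads are 18 mm wide; open, the fingers measure 123 mm over their backs; the gripper's body (75 mm by 187 mm) begins 45 mm behind the grasp point.
Start: joints at [-1.077, 0.689, -0.195, 1.565, 0.157, 0.902, -0.215], TCP at [0.277, 0.56, 0.303] pointing down, gripper open.
Joint ranges: [-3.01, 3.01], [-0.46, 2.08], [-1.47, 1.51], [0.13, 2.56], [-1, 4.14], [0.04, 2.09], [-2.66, 2.66]. Speed limits (rad/s): [2.57, 2.57, 3.14, 3.14, 3.14, 3.14, 3.14].

INTERFACE

Orientations are given as a unit quaternion [x, y, z, w].
In Python, from plant import r gives the robot as it stands.
- The arm moves only by the tool play_rows, never from a script. Its arguments are lists of equal length, an entry for each row: "translation": the shift along the tool's x, y, z in m, a list of three; "delta_rot": the turn, a rotation vector about the tool's x, y, z in degrees, a list of three; "grip": the opening, from -1 (shut) to 1 (fully open). In form: {"translation": [[x, y, z], ...], "delta_rot": [[rx, ry, rz], ...], "grip": [grip, ...]}. A call has 1 to 20 rows; each row shifts and turns the commanded pose from where the row before left it, along the tool's axes as they then stand; what a row does not reach is not made up. A row lasts 1/8 s, in which the tool goes at most 62.5 mm and 10.7 degrees, less where a joint would pass 70% of its speed; a pose out of reach is approached as far as the arm can. A call with a gripper value outside its range is refused whole. The fingers move at their own pace and stop on an object; "squeeze" is the grip in N (left out, the last holds). Time passes only in rows, so rows that do not move let the fingers close. It gives the time, the measured TCP pose, the force, the opening and the grip force at its end, in the units of the state.
- r.get_state(): the state, without advancing time (a new reading comes with each control period).
- r.snapshot(name): name is "scene" or "side" or "wrist"; returns the picture (480x640x3 uint8, blue, green, red); there is no depth.
- r.get_calibration(name): a dict with "intrinsics" (3x3 intrinsics, pixels), "k1" (the pictures are not rectified: a ray, as slopes to the right and down, at radius r is drawn at 1 + k1 r^2 times it, then the intrinsics apply), "eye" and "rotation" of the camera in the world. Camera axes: x right, y up, looking along -z (the intrinsics and any distortion apply to the point x, -y, -z); pixel columns grow to the right and rows downward; lengths in m; the calibration is good to about 2 mm. A picture is of the moment at which its call begins: read the wrist's pose just before it. get_calibration takes no time and is no camera call; for the wrist camera it gives the pose at the moment of the call.
- r.finish_job(): hands the job in; it is judged then, once.
Trained networks look in the newest picture that a camera, given by its name, has taken for a name from the list of things; names that differ only in an ending like _2 or _b are one class to them, and where a whole thing is asked for, a point or a joint stands for the part that bears it (a point fixed in the world has none). Each returns a list of dicts, best first, with "confidence" (0 to 1); they miss things now and then, are a little off and sometimes report something else, mostly with a low value. They report only what shows in the picture. A call takes as long as a camera call. They do not tell look-alikes from the thing itself.
- r.look_for(camera, target): "point" ([x, y, z] in m, in world coordinates, good to about 4 mm: the middle of the surface that is visible of it).
- r.silhouettes(camera, target): "pixels" (480x640 bool, what is visible of it).
The state is a dict: "clock": time; "q": joint angles; "qd": joint speeds; "joint_torque": joint torques, N m; "tool_pos": TCP position; "eef_rot": TCP orientation; "contact_force": force on the tool from outside, world axes, zero at the start; "moment": the same for the moment, N m; "opening": opening from 0.0 (shut) to 1.0 (fully open); "finger_force": force on a finger pad.
Only numpy, scipy, OpenCV 4.12 (cv2) and the standard library are available. Lean on these libraries where they do the work, as an engineer would, in place of code of your own. Each camera call takes 0.05 s, during which the arm holds its last target. There are 200 camera calls.

## Working session

There is one attempt and no reset: what is moved stays moved. The work goes in short steps, Python scripts to look and compute and a tool call to move; the robot and the scene stay as the last step left them, time stands still between calls to the robot, and variables do not carry over. Pictures are saved under pics/ and viewed, at most 10 in all, crops included, and the job is handed in when it is done.

Besides the shell and the picture viewer there is one more tool, called after ">>>" as name(argument=value, ...) on one line, values as JSON. play_rows: Moves the arm, as the interface text tells. Its arguments: {"type":"object","properties":{"translation":{"type":"array","items":{"type":"array","items":{"type":"number"}}},"delta_rot":{"type":"array","items":{"type":"array","items":{"type":"number"}}},"grip":{"type":"array","items":{"type":"number"}},"squeeze":{"type":"number"}},"required":["translation","delta_rot","grip"]}

```bash
ls; mkdir -p pics; python3 - <<'E'
from plant import r
import cv2,numpy as np
s=r.get_state();print({k:np.round(v,3) for k,v in s.items()})
ims=[]
for c in ["scene","side"]:
    im=r.snapshot(c);cv2.imwrite(f"pics/{c}0.png",im)
    k=r.get_calibration(c);print(c,{a:np.round(b,3).tolist() for a,b in k.items()})
    for t in ["carrier","knob","pod_navy","pod_green","packed_a","sugar_canister","tea_box","salt_shaker","stud_tip"]:
        print(t,[(round(d["confidence"],2),np.round(d["point"],3).tolist()) for d in r.look_for(c,t)])
E
```

```text
pics
{'clock': np.float64(0.0), 'q': array([-1.077,  0.69 , -0.195,  1.566,  0.157,  0.903, -0.215]), 'qd': array([ 0.   ,  0.   ,  0.   , -0.   , -0.002,  0.001, -0.001]), 'joint_torque': array([-0.0000e+00, -5.2756e+01, -1.2670e+00, -1.5343e+01, -5.3000e-02,
        7.0000e-03,  0.0000e+00]), 'tool_pos': array([0.277, 0.56 , 0.302]), 'eef_rot': array([ 0.228,  0.974, -0.001, -0.   ]), 'contact_force': array([0.17 , 0.314, 0.362]), 'moment': array([ 0.017,  0.051, -0.04 ]), 'finger_force': np.float64(0.0), 'opening': np.float64(0.999)}
scene {'intrinsics': [[461.182, 0.0, 314.465], [0.0, 461.182, 229.871], [0.0, 0.0, 1.0]], 'k1': -0.026, 'eye': [-0.032, -0.698, 0.716], 'rotation': [0.426, -0.17, -0.35, 0.817]}
carrier [(0.31, [0.588, -0.024, 0.018])]
knob [(0.86, [0.395, -0.225, 0.042])]
pod_navy [(0.69, [0.429, -0.088, 0.046]), (0.63, [0.585, 0.162, 0.042])]
pod_green [(0.68, [0.422, 0.062, 0.039])]
packed_a [(0.73, [0.646, 0.018, 0.05]), (0.67, [0.635, -0.062, 0.049])]
sugar_canister [(0.68, [0.444, 0.179, 0.073])]
tea_box [(0.75, [0.734, 0.194, 0.052])]
salt_shaker [(0.91, [0.782, -0.104, 0.054])]
stud_tip [(0.62, [0.587, -0.025, 0.017])]
side {'intrinsics': [[484.434, 0.0, 326.679], [0.0, 484.434, 244.734], [0.0, 0.0, 1.0]], 'k1': -0.122, 'eye': [0.616, 0.784, 0.567], 'rotation': [0.005, 0.501, 0.865, 0.002]}
carrier [(0.58, [0.593, 0.009, 0.018])]
knob [(0.97, [0.408, -0.2, 0.033])]
pod_navy [(0.95, [0.433, -0.073, 0.04]), (0.66, [0.645, -0.042, 0.047]), (0.65, [0.592, 0.183, 0.04])]
pod_green [(0.71, [0.43, 0.076, 0.042])]
packed_a [(0.95, [0.643, -0.041, 0.05]), (0.93, [0.646, 0.035, 0.047])]
sugar_canister [(0.82, [0.461, 0.235, 0.073])]
tea_box [(0.77, [0.744, 0.242, 0.06])]
salt_shaker [(0.61, [0.79, -0.08, 0.048])]
stud_tip [(0.71, [0.587, 0.009, 0.012])]
```

View pics/scene0.png

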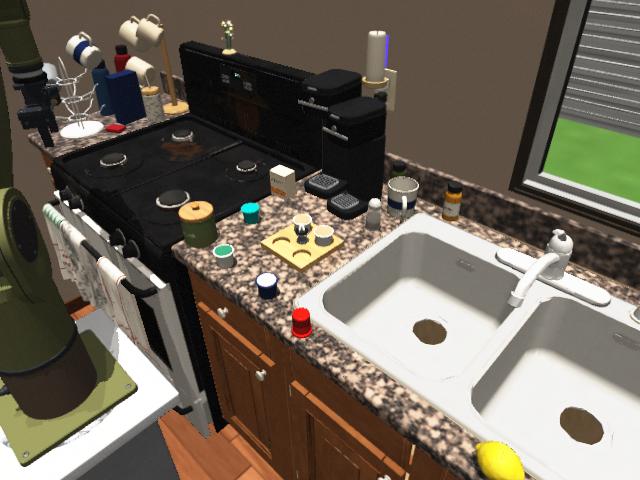

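View pics/side0.png

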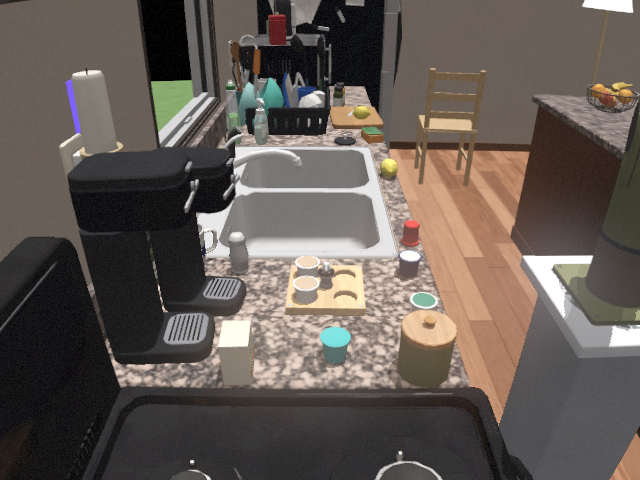

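The scene picture shows the navy pod at (267,286), the green pod at (223,256), the turquoise decoy at (250,213), the carrier at (303,243) and the knob at (301,323). The side view agrees. I'll bring the wrist camera over the carrier next.

>>> play_rows(translation=[[-0.034,-0.028,-0.008],[-0.034,-0.028,-0.008],[-0.034,-0.028,-0.008],[-0.034,-0.028,-0.008],[-0.034,-0.028,-0.008],[-0.034,-0.028,-0.008],[-0.034,-0.028,-0.008],[-0.034,-0.028,-0.008],[-0.034,-0.028,-0.008],[-0.034,-0.028,-0.008],[-0.034,-0.028,-0.008],[-0.034,-0.028,-0.008],[-0.034,-0.028,-0.008],[-0.034,-0.028,-0.008],[0,0,0],[0,0,0]], delta_rot=[[0,0,0],[0,0,0],[0,0,0],[0,0,0],[0,0,0],[0,0,0],[0,0,0],[0,0,0],[0,0,0],[0,0,0],[0,0,0],[0,0,0],[0,0,0],[0,0,0],[0,0,0],[0,0,0]], grip=[1,1,1,1,1,1,1,1,1,1,1,1,1,1,1,1])

```text
clock: 3.0
tool_pos: [0.5296, -0.0016, 0.4146]
eef_rot: [0.228, 0.974, 0.0, -0.0]
contact_force: [-0.1, -0.2, 0.5]
opening: 0.998
finger_force: 0.0
```

```bash
cat > h.py <<'E'
from plant import r
import cv2,numpy as np
from scipy.spatial.transform import Rotation as R
def cal(c):
    k=r.get_calibration(c); return dict(K=np.array(k["intrinsics"]),k1=k["k1"],eye=np.array(k["eye"]),R=R.from_quat(k["rotation"]).as_matrix())
def ray(k,uv):
    K=k["K"];d=np.array([(uv[0]-K[0,2])/K[0,0],(uv[1]-K[1,2])/K[1,1]]);s=d.copy()
    for _ in range(20): s=d/(1+k["k1"]*(s@s))
    return k["R"]@np.array([s[0],-s[1],-1])
def at_z(k,uv,z):
    v=ray(k,uv);return k["eye"]+v*(z-k["eye"][2])/v[2]
def pix(k,P):
    p=k["R"].T@(np.asarray(P)-k["eye"]);s=np.array([p[0],-p[1]])/-p[2]
    s=s*(1+k["k1"]*(s@s));K=k["K"];return np.array([K[0,0]*s[0]+K[0,2],K[1,1]*s[1]+K[1,2]])
def shot(c,f=None):
    k=cal(c);im=r.snapshot(c)
    if f: cv2.imwrite("pics/"+f,im)
    return k,im
def delta(pos,yaw=None):
    """shift in tool axes to pos, and turn about tool z (deg) to bring closing line (tool y) to world angle yaw (mod 180)"""
    s=r.get_state();T=R.from_quat(s["eef_rot"]).as_matrix()
    print("tool",np.round(s["tool_pos"],4),"shift",np.round(T.T@(np.asarray(pos)-s["tool_pos"]),4),"y-angle",round(np.degrees(np.arctan2(T[1,1],T[0,1])),2),"tilt",np.round(T[:2,2],4),"q7",np.round(s["q"][6],2))
    if yaw is not None:
        a=np.degrees(np.arctan2(T[1,1],T[0,1])); d=(a-yaw+90)%180-90; print("turn",round(d,2))
E
python3 - <<'E'
from h import *
k,im=shot("wrist","w0.png")
print(k,r.get_state()["tool_pos"],r.get_state()["q"])
for t in ["carrier","knob","pod_navy","pod_green","packed_a","stud_tip"]:
    print(t,[(round(d["confidence"],2),np.round(d["point"],3).tolist()) for d in r.look_for("wrist",t)])
E
```

```text
{'K': array([[392.7573373 ,   0.        , 315.39857883],
       [  0.        , 392.7573373 , 239.36711602],
       [  0.        ,   0.        ,   1.        ]]), 'k1': -0.043220664529754406, 'eye': array([0.47037063, 0.02685691, 0.4965349 ]), 'R': array([[ 4.42885164e-01, -8.65414909e-01, -2.34328332e-01],
       [ 8.96578283e-01,  4.27392441e-01,  1.16116687e-01],
       [-3.38954155e-04, -2.61520051e-01,  9.65197984e-01]])} [ 0.52944731 -0.00104633  0.41453377] [ 0.05196679  0.43566737 -0.21088777  1.69086402  0.10220406  1.02648709
  0.92018911]
carrier [(0.56, [0.589, -0.013, 0.019])]
knob [(0.65, [0.412, -0.211, 0.048])]
pod_navy [(0.8, [0.592, 0.173, 0.042]), (0.2, [0.784, -0.093, 0.078])]
pod_green [(0.88, [0.43, 0.073, 0.039])]
packed_a [(0.77, [0.642, 0.024, 0.043]), (0.58, [0.641, -0.049, 0.048])]
stud_tip [(0.8, [0.589, -0.013, 0.014])]
```

View pics/w0.png

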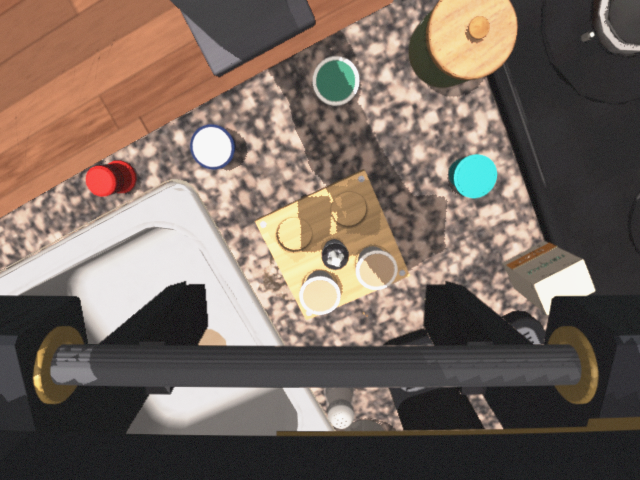

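The wrist view shows the green pod at (336,80), navy at (213,147), turquoise at (475,177) and the knob top near (102,180). The carrier corners are near (256,222), (366,172), (409,273) and (308,320), with the stud near (334,252). I'll refine these with silhouettes.

```bash
python3 - <<'E'
from h import *
k,im=shot("wrist")
for t,z in [("pod_navy",.043),("pod_green",.043),("packed_a",.047),("knob",.052)]:
    for d in r.silhouettes("wrist",t):
        m=d["pixels"].astype(np.uint8)
        cs,_=cv2.findContours(m,0,2);c=max(cs,key=cv2.contourArea)
        (u,v),rad=cv2.minEnclosingCircle(c);e=cv2.fitEllipse(c)
        P=at_z(k,(u,v),z);Q=at_z(k,(u+rad,v),z)
        print(t,round(d["confidence"],2),np.round([u,v,rad],1),P.round(4),"r",np.linalg.norm(P-Q).round(4),"ell",np.round(e[0],1),np.round(e[1],1))
# carrier corners / pockets by hand
C=[at_z(k,p,.016)[:2] for p in [(256,222),(366,172),(409,273),(308,320)]]
print("corners",np.round(C,4),"mean",np.mean(C,0).round(4),[np.linalg.norm(C[i]-C[i-1]).round(4) for i in range(4)])
d=r.silhouettes("wrist","carrier")
m=d[0]["pixels"].astype(np.uint8);cs,_=cv2.findContours(m,0,2);c=max(cs,key=cv2.contourArea)
W=np.array([at_z(k,p[0],.016)[:2] for p in c])*1000
rc=cv2.minAreaRect(W.astype(np.float32));print("rect mm",rc)
for p in [(294,234),(350,208)]: print("pocket",at_z(k,p,.016).round(4))
cv2.imwrite("pics/c0.png",cv2.resize(im[150:350,230:450],None,fx=3,fy=3,interpolation=cv2.INTER_CUBIC)[:600])
E
```

```text
pod_navy 0.94 [212.4 145.8  22.9] [ 0.4311 -0.084   0.043 ] r 0.0259 ell [212.4 146. ] [43.2 44.9]
pod_navy 0.62 [472.5 173.   23.8] [0.5898 0.1695 0.043 ] r 0.0279 ell [473.  174.9] [40.7 46.9]
pod_navy 0.51 [333.  244.7  80.9] [ 0.5962 -0.012   0.043 ] r 0.0975 ell [332.2 241.2] [127.6 136.2]
pod_green 0.69 [335.6  80.4  24.5] [0.4302 0.0707 0.043 ] r 0.0266 ell [335.9  80.4] [45.7 48.6]
packed_a 0.93 [375.7 266.7  22.1] [0.6429 0.0227 0.047 ] r 0.0268 ell [375.7 267.7] [40.  43.2]
packed_a 0.82 [320.1 291.5  21.7] [ 0.6421 -0.0517  0.047 ] r 0.0268 ell [319.6 292.6] [37.7 43.3]
knob 0.74 [110.5 177.   25.7] [ 0.4094 -0.2038  0.052 ] r 0.0298 ell [110.7 177.8] [33.7 52.6]
corners [[ 0.5342 -0.0881]
 [ 0.5386  0.0613]
 [ 0.682   0.0579]
 [ 0.6839 -0.0899]] mean [ 0.6097 -0.0147] [np.float64(0.1496), np.float64(0.1495), np.float64(0.1434), np.float64(0.1479)]
rect mm ((607.7412109375, -15.543876647949219), (152.40560913085938, 154.16030883789062), 88.64789581298828)
pocket [ 0.5692 -0.0524  0.016 ]
pocket [0.5702 0.0251 0.016 ]
```

View pics/c0.png

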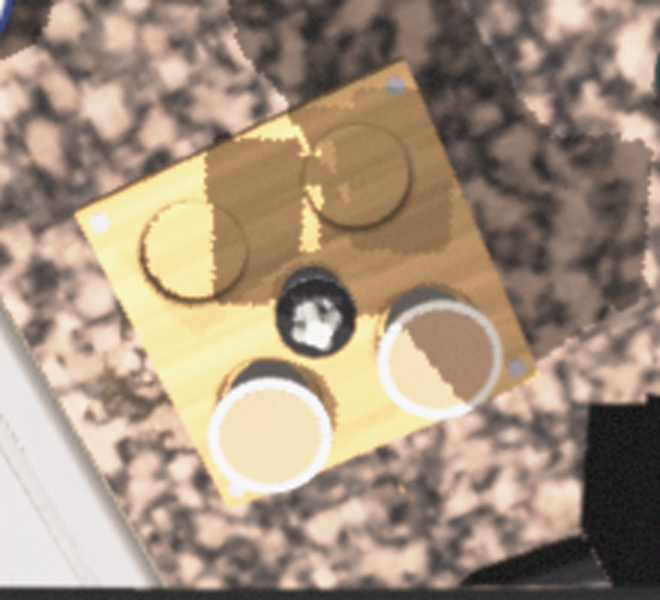

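The crop (offset 230,150, scale 3) puts the empty pockets at (294.7,233.7) and (349,208.7) and the ring at (335,254.7). The packed rims are at (320,295.3) and (377,269.7).

```bash
python3 - <<'E'
from h import *
k=cal("wrist")
C=np.array([at_z(k,p,.016)[:2] for p in [(255,221),(365,170),(409.3,276),(307.7,320)]])
print("corners",C.round(4).tolist(),C.mean(0).round(4))
for n,p,z in [("p3",(294.7,233.7),.016),("p2",(349,208.7),.016),("ring",(335,254.7),.05),("pk1",(320,295.3),.047),("pk0",(377,269.7),.047),("turq",(475,177),.043)]:
    print(n,at_z(k,p,z).round(4))
delta([.4302,.0707,.20],90); delta([.4302,.0707,.20],45);delta([.4302,.0707,.20],0)
E
```

```text
corners [[0.5327, -0.0894], [0.5362, 0.0604], [0.6863, 0.0558], [0.6838, -0.0913]] [ 0.6097 -0.0161]
p3 [ 0.5694 -0.0523  0.016 ]
p2 [0.5707 0.0228 0.016 ]
ring [ 0.6067 -0.0154  0.05  ]
pk1 [ 0.6468 -0.055   0.047 ]
pk0 [0.6474 0.0217 0.047 ]
turq [0.5959 0.1697 0.043 ]
tool [ 0.53   -0.0024  0.4147] shift [0.1218 0.0212 0.2147] y-angle 63.66 tilt [0. 0.] q7 0.92
turn -26.34
tool [ 0.53   -0.0024  0.4147] shift [0.1218 0.0212 0.2147] y-angle 63.66 tilt [0. 0.] q7 0.92
turn 18.66
tool [ 0.53   -0.0024  0.4147] shift [0.1218 0.0212 0.2147] y-angle 63.66 tilt [0. 0.] q7 0.92
turn 63.66
```

>>> play_rows(translation=[[0.0152,0.0026,0.0268],[0.0152,0.0026,0.0268],[0.0152,0.0026,0.0268],[0.0152,0.0026,0.0268],[0.0152,0.0026,0.0268],[0.0152,0.0026,0.0268],[0.0152,0.0026,0.0268],[0.0152,0.0026,0.0268],[0,0,0],[0,0,0],[0,0,0],[0,0,0],[0,0,0],[0,0,0],[0,0,0],[0,0,0],[0,0,0]], delta_rot=[[0,0,0],[0,0,0],[0,0,0],[0,0,0],[0,0,0],[0,0,0],[0,0,0],[0,0,0],[0,0,-10.2],[0,0,-10.2],[0,0,-10.2],[0,0,-10.2],[0,0,-10.2],[0,0,-10.2],[0,0,-10.2],[0,0,0],[0,0,0]], grip=[1,1,1,1,1,1,1,1,1,1,1,1,1,1,1,1,1])

```text
clock: 5.78
tool_pos: [0.4304, 0.0702, 0.2003]
eef_rot: [-0.382, 0.924, 0.0, 0.0]
contact_force: [-0.6, -0.6, -1.1]
opening: 0.996
finger_force: 0.0
```

```bash
python3 - <<'E'
from h import *
k,im=shot("wrist","w1.png")
for d in r.silhouettes("wrist","pod_green"):
    c=max(cv2.findContours(d["pixels"].astype(np.uint8),0,2)[0],key=cv2.contourArea)
    (u,v),rad=cv2.minEnclosingCircle(c);P=at_z(k,(u,v),.043);Q=at_z(k,(u+rad,v),.043)
    print(round(d["confidence"],2),np.round([u,v,rad],1),P.round(4),np.linalg.norm(P-Q).round(4))
print("expected px",pix(k,[.4302,.0707,.043]))
delta([.4302,.0707,.083],135)
E
```

```text
0.85 [319.4 242.2  39.6] [0.4293 0.0704 0.043 ] 0.0251
expected px [318.76531447 243.57321551]
tool [0.4303 0.0702 0.2003] shift [-0.0003  0.0004  0.1173] y-angle 134.95 tilt [ 0.0002 -0.0001] q7 1.36
turn -0.05
```

View pics/w1.png

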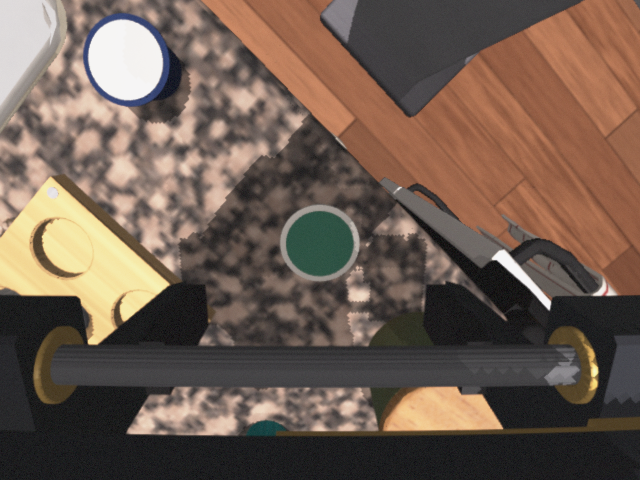

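The wrist view puts the green pod at (319,242), rim radius 25.1 mm as expected, with the canister well clear. I'll go down and grip it.

>>> play_rows(translation=[[0.0005,0.0008,0.0234],[0,0,0.0234],[0,0,0.0234],[0,0,0.0234],[0,0,0.0234],[0,0,0],[0,0,0],[0,0,0],[0,0,0],[0,0,0],[0,0,0],[0,0,0],[0,0,0]], delta_rot=[[0,0,0],[0,0,0],[0,0,0],[0,0,0],[0,0,0],[0,0,0],[0,0,0],[0,0,0],[0,0,0],[0,0,0],[0,0,0],[0,0,0],[0,0,0]], grip=[1,1,1,1,1,1,-1,-1,-1,-1,-1,-1,-1], squeeze=8)

```text
clock: 7.5
tool_pos: [0.4247, 0.0684, 0.0967]
eef_rot: [-0.384, 0.923, 0.001, -0.012]
contact_force: [1.3, 0.5, 3.3]
opening: 0.551
finger_force: 8.0
```

```bash
python3 - <<'E'
from h import *
s=r.get_state();print({a:np.round(s[a],3) for a in ["q","joint_torque","contact_force","moment","opening","tool_pos","eef_rot"]})
k,im=shot("wrist","w2.png");k,im=shot("side","s2.png")
cv2.imwrite("pics/s2.png",cv2.resize(im[200:400,300:540],None,fx=3,fy=3)[:600])
E
```

```text
{'q': array([-0.193,  0.883, -0.121,  2.26 ,  1.313,  0.099,  0.775]), 'joint_torque': array([-1.4100e-01, -4.4113e+01, -1.7000e-02,  2.2500e-01, -1.8000e-02,
        2.7000e-02,  2.0000e-03]), 'contact_force': array([1.295, 0.47 , 3.284]), 'moment': array([ 0.059, -0.028,  0.034]), 'opening': np.float64(0.551), 'tool_pos': array([0.425, 0.068, 0.097]), 'eef_rot': array([-0.384,  0.923,  0.001, -0.012])}
```

View pics/s2.png

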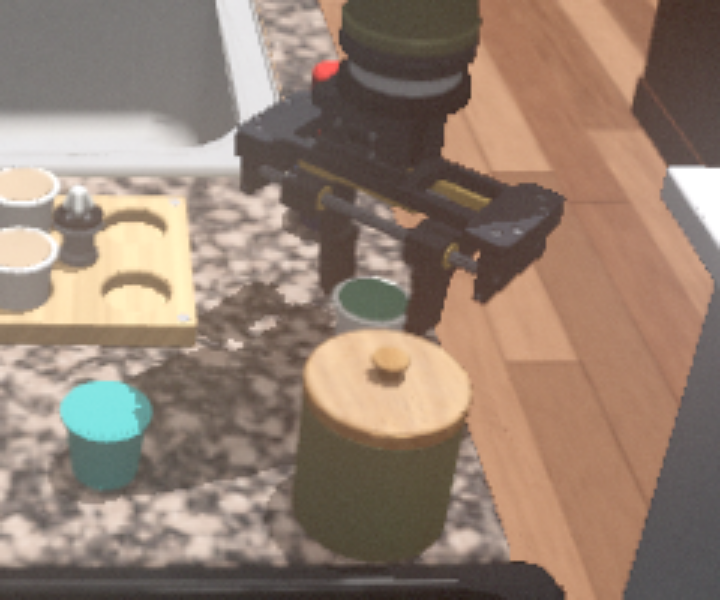

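The side crop shows the pads on the green pod's rim. The wrist stopped early near joint 6's limit, 14 mm higher than commanded, but the grip holds. I'll lift and check.

>>> play_rows(translation=[[0,0,-0.015],[0,0,-0.02],[0,0,-0.02],[0,0,-0.02],[0,0,-0.015],[0,0,0]], delta_rot=[[0,0,0],[0,0,0],[0,0,0],[0,0,0],[0,0,0],[0,0,0]], grip=[-1,-1,-1,-1,-1,-1])

```text
clock: 8.35
tool_pos: [0.4269, 0.0692, 0.187]
eef_rot: [-0.384, 0.923, 0.001, -0.011]
contact_force: [-0.7, -0.6, -0.2]
opening: 0.551
finger_force: 8.0
```

```bash
python3 - <<'E'
from h import *
s=r.get_state();print({a:np.round(s[a],3) for a in ["q","contact_force","opening","eef_rot"]})
k,im=shot("wrist","w3.png")
for d in r.silhouettes("wrist","pod_green"):
    c=max(cv2.findContours(d["pixels"].astype(np.uint8),0,2)[0],key=cv2.contourArea)
    print(round(d["confidence"],2),cv2.minEnclosingCircle(c))
T=R.from_quat(s["eef_rot"]).as_matrix()
rv=(R.from_matrix(T.T)*R.from_matrix(np.array([[-.7071,-.7071,0],[-.7071,.7071,0],[0,0,-1]]).T.T)).as_rotvec(degrees=True)
print("turn to upright@135",rv.round(2))
print("pix of rim at grasp",pix(k,s["tool_pos"]+T[:,2]*.0537))
delta([.5694,-.0525,.15],135)
E
```

```text
{'q': array([ 0.074,  0.725, -0.549,  2.207,  0.877,  0.466,  1.174]), 'contact_force': array([-0.708, -0.603, -0.225]), 'opening': np.float64(0.551), 'eef_rot': array([-0.384,  0.923,  0.001, -0.011])}
0.76 ((314.5, 322.8214416503906), 65.37646484375)
turn to upright@135 [ 0.55 -1.14  0.13]
pix of rim at grasp [319.49210567 317.45191871]
tool [0.4264 0.069  0.1862] shift [-0.0155 -0.1874  0.0339] y-angle 135.15 tilt [-0.0227 -0.0082] q7 1.17
turn 0.15
```

View pics/w3.png

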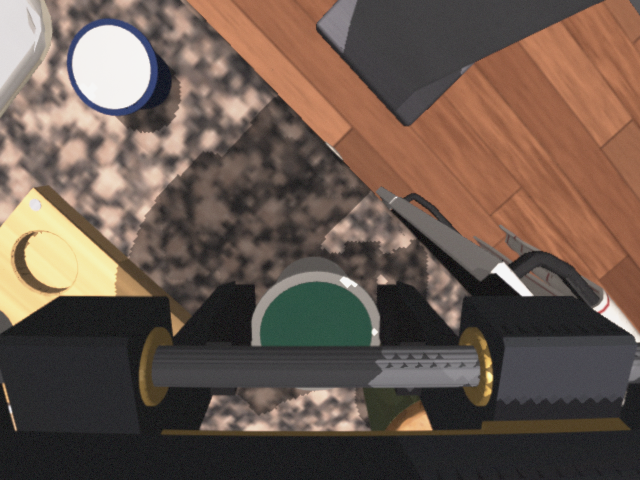

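The wrist view shows the green pod held, rim spanning columns 251–380, about 5 mm toward the image bottom from the tool axis. Pocket3 is visible at about (44.5,261).

```bash
python3 - <<'E'
from h import *
k=cal("wrist");print("p3 from here",at_z(k,(44.5,261),.016).round(4))
s=r.get_state();T=R.from_quat(s["eef_rot"]).as_matrix()
T0=R.from_quat([-0.384,0.923,0.001,-0.012]).as_matrix()
o=T0.T@(np.array([.4293,.0704,0])-np.array([.4247,.0684,.0967]));print("base in tool",o.round(4))
# side/scene: ring & pockets via networks
im=cv2.imread("pics/side0.png");kk=cal("side")
cv2.imwrite("pics/s0c.png",cv2.resize(im[240:330,270:390],None,fx=6,fy=6,interpolation=cv2.INTER_CUBIC))
for o1 in [o,np.array([o[0],0,o[2]])]:
    delta(np.array([.5694,-.0525,.034])-T@o1)
E
```

```text
p3 from here [ 0.5662 -0.0531  0.016 ]
base in tool [-0.0067 -0.0029  0.0966]
tool [0.4264 0.069  0.1862] shift [-0.0113 -0.1857  0.0533] y-angle 135.15 tilt [-0.0227 -0.0082] q7 1.17
tool [0.4264 0.069  0.1862] shift [-0.0113 -0.1886  0.0533] y-angle 135.15 tilt [-0.0227 -0.0082] q7 1.17
```

View pics/s0c.png

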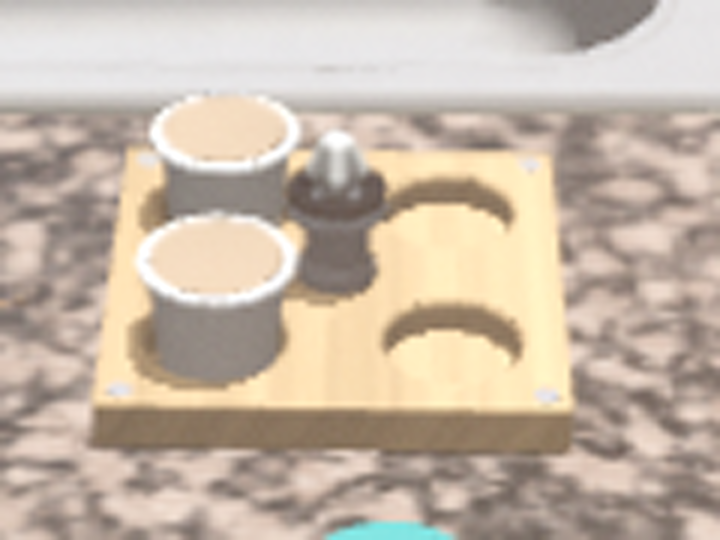

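```bash
python3 - <<'E'
from h import *
k=cal("side")
f=lambda p,z:at_z(k,(p[0]/6+270-.4,p[1]/6+240-.4),z)[:2].round(4)
C=[f(p,.016) for p in [(130,150),(552,152),(575,408),(95,408)]];print(C,np.mean(C,0))
print("ring",f((337,192),.05),"tip",f((338,131),.069),"pk",f((225,132),.047),f((217,259),.047),"p2",f((453,338),.016),"p3",f((443,207),.016))
E
```

```text
[array([ 0.681 , -0.0897]), array([ 0.5311, -0.0889]), array([0.5344, 0.0605]), array([0.6837, 0.0608])] [ 0.60755  -0.014325]
ring [ 0.6082 -0.0104] tip [ 0.608  -0.0174] pk [ 0.6459 -0.052 ] [0.6463 0.024 ] p2 [0.5709 0.0234] p3 [ 0.5712 -0.0533]
```

>>> play_rows(translation=[[-0.0019,-0.0314,0],[-0.0019,-0.0314,0.0053],[-0.0019,-0.0314,0.012],[-0.0019,-0.0314,0.012],[-0.0019,-0.0314,0.012],[-0.0018,-0.031,0.012],[0,0,0],[0,0,0]], delta_rot=[[0,0,0],[0,0,0],[0,0,0],[0,0,0],[0,0,0],[0,0,0],[0,0,0],[0,0,0]], grip=[-1,-1,-1,-1,-1,-1,-1,-1])

```text
clock: 9.45
tool_pos: [0.5657, -0.0548, 0.1305]
eef_rot: [-0.385, 0.923, 0.001, -0.012]
contact_force: [-0.1, 0.2, 0.3]
opening: 0.55
finger_force: 8.0
```

```bash
python3 - <<'E'
from h import *
s=r.get_state();T=R.from_quat(s["eef_rot"]).as_matrix();o=np.array([-.0067,-.0004,.0966])
print("base",(s["tool_pos"]+T@o).round(4),np.round(s["eef_rot"],3))
delta(np.array([.5695,-.0522,.004])-T@o)
k,im=shot("side","s3.png")
for d in r.silhouettes("side","pod_green"):
    c=max(cv2.findContours(d["pixels"].astype(np.uint8),0,2)[0],key=cv2.contourArea);e=cv2.boundingRect(c)
    print(d["confidence"],e)
print("expected base/rim px",pix(k,s["tool_pos"]+T@o),pix(k,s["tool_pos"]+T@(o-[0,0,.043])))
cv2.imwrite("pics/s3.png",cv2.resize(im[210:330,270:410],None,fx=5,fy=5,interpolation=cv2.INTER_CUBIC))
E
```

```text
base [ 0.5684 -0.051   0.0338] [-0.385  0.923  0.001 -0.012]
tool [ 0.5657 -0.0548  0.1305] shift [-0.0006 -0.002   0.0298] y-angle 135.23 tilt [-0.0239 -0.0073] q7 1.6
0.89 (333, 243, 22, 30)
0.42 (285, 262, 81, 54)
expected base/rim px [345.09119303 267.43537786] [345.1542133 249.3765937]
```

View pics/s3.png

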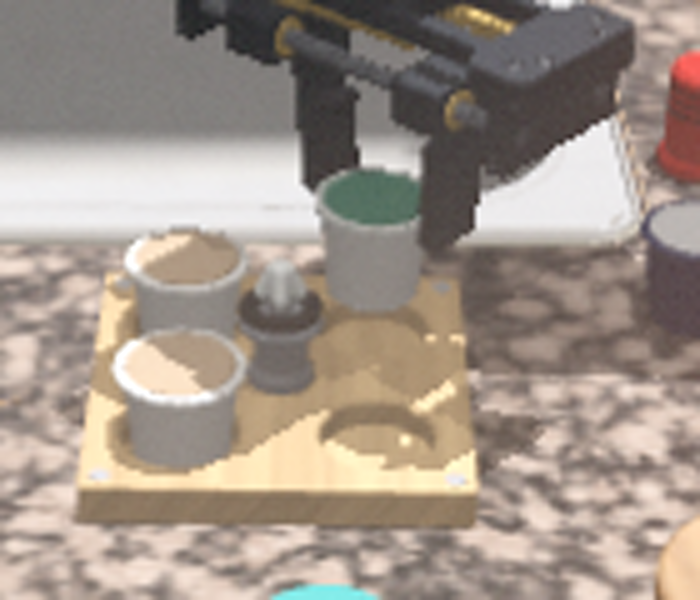

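The side crop shows the green pod hanging over pocket3, centred at about column 372 of the crop and matching the expected pixel. I'll lower it.

>>> play_rows(translation=[[-0.0003,-0.001,0.006],[-0.0003,-0.001,0.006],[0,0,0.006],[0,0,0.006],[0,0,0.0055],[0,0,0],[0,0,0]], delta_rot=[[0,0,0],[0,0,0],[0,0,0],[0,0,0],[0,0,0],[0,0,0],[0,0,0]], grip=[-1,-1,-1,-1,-1,-1,-1])

```text
clock: 10.42
tool_pos: [0.5675, -0.0566, 0.1015]
eef_rot: [-0.384, 0.923, 0.001, -0.012]
contact_force: [-1.8, 1.6, -0.9]
opening: 0.556
finger_force: 8.0
```

>>> play_rows(translation=[[0,0,0],[0,0,0],[0,0,0],[0,0,0],[0,0,-0.02],[0,0,-0.03],[0,0,-0.03],[0,0,-0.03],[0,0,0],[0,0,0]], delta_rot=[[0,0,0],[0,0,0],[0,0,0],[0,0,0],[0,0,0],[0,0,0],[0,0,0],[0,0,0],[0.5,-1.2,0],[0,0,0]], grip=[0,0.5,0.7,0.7,0.7,1,1,1,1,1])

```text
clock: 11.68
tool_pos: [0.5697, -0.0566, 0.2118]
eef_rot: [-0.384, 0.923, 0.0, -0.001]
contact_force: [-0.3, 0.9, 0.1]
opening: 1.001
finger_force: 0.0
```

```bash
python3 - <<'E'
from h import *
k,im=shot("side","s4.png")
for t in ["pod_green","packed_a"]:
  for d in r.silhouettes("side",t):
    c=max(cv2.findContours(d["pixels"].astype(np.uint8),0,2)[0],key=cv2.contourArea);e=cv2.boundingRect(c)
    print(t,round(d["confidence"],2),e)
print("expected rim",pix(k,[.5695,-.0522,.047]),"rim front/back",pix(k,[.5695,-.0272,.047]),pix(k,[.5695,-.0772,.047]))
cv2.imwrite("pics/s4.png",cv2.resize(im[210:330,270:410],None,fx=5,fy=5,interpolation=cv2.INTER_CUBIC))
s=r.get_state();T=R.from_quat(s["eef_rot"]).as_matrix()
des=R.from_matrix(np.array([[-.7071,-.7071,0],[-.7071,.7071,0],[0,0,-1]]));print((R.from_matrix(T.T)*des).as_rotvec(degrees=True))
delta([.4311,-.084,.25],45)
E
```

```text
pod_green 0.61 (332, 254, 24, 27)
packed_a 0.68 (293, 275, 26, 28)
packed_a 0.64 (295, 255, 25, 23)
expected rim [344.68952829 261.64269171] rim front/back [345.19044242 268.28204718] [344.20930803 255.28720345]
[ 0.14422263 -0.09784655  0.16908627]
tool [ 0.5697 -0.0563  0.2109] shift [ 0.1175  0.0789 -0.0387] y-angle 135.17 tilt [-0.003   0.0006] q7 1.7
turn -89.83
```

View pics/s4.png

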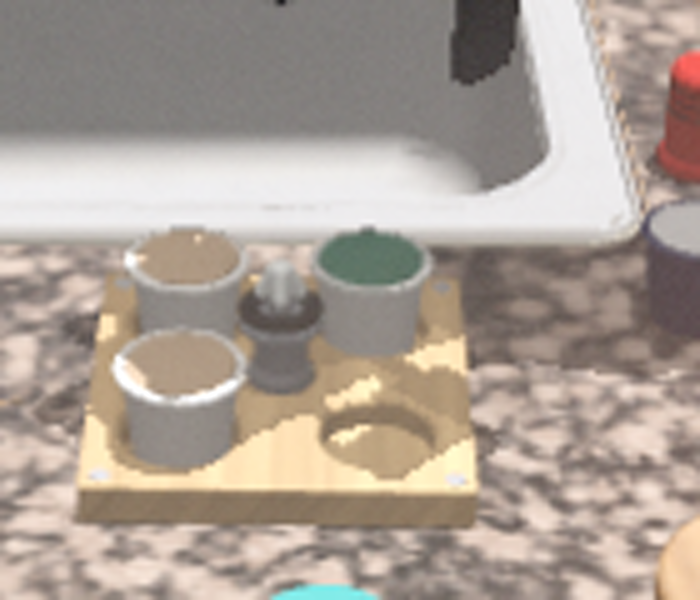

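The side crop shows the green pod seated in pocket3, its rim level with the packed ones. That uses up my 10 pictures, so I work by numbers from here. Next is the navy pod, gripped along 45° by turning +90° to keep joint 7 in range.

>>> play_rows(translation=[[0.0235,0.0158,-0.004],[0.0235,0.0158,-0.004],[0.0235,0.0158,-0.004],[0.0235,0.0158,-0.004],[0.0235,0.0157,-0.004],[0,0,0],[0,0,0],[0,0,0],[0,0,0],[0,0,0],[0,0,0],[0,0,0],[0,0,0],[0,0,0],[0,0,0],[0,0,0]], delta_rot=[[0,0,0],[0,0,0],[0,0,0],[0,0,0],[0,0,0],[0,0,10],[0,0,10],[0,0,10],[0,0,10],[0,0,10],[0,0,10],[0,0,10],[0,0,10],[0,0,10],[1.4,2,0],[0,0,0]], grip=[1,1,1,1,1,1,1,1,1,1,1,1,1,1,1,1])

```text
clock: 13.82
tool_pos: [0.432, -0.0836, 0.2313]
eef_rot: [0.381, 0.924, -0.004, -0.022]
contact_force: [0.1, -0.4, 0.5]
opening: 1.002
finger_force: 0.0
```

```bash
cat >> h.py <<'E'
def tops(cam,t,z):
    k,im=shot(cam);out=[]
    for d in r.silhouettes(cam,t):
        c=max(cv2.findContours(d["pixels"].astype(np.uint8),0,2)[0],key=cv2.contourArea)
        (u,v),rad=cv2.minEnclosingCircle(c);P=at_z(k,(u,v),z);Q=at_z(k,(u+rad,v),z)
        print(t,round(d["confidence"],2),np.round([u,v,rad],1),P.round(4),"r",np.linalg.norm(P-Q).round(4),im[int(v),int(u)])
E
python3 - <<'E'
from h import *
tops("wrist","pod_navy",.043);tops("wrist","knob",.052)
s=r.get_state();T=R.from_quat(s["eef_rot"]).as_matrix();print(s["q"].round(2))
p=np.array([.4311,-.084,.040])-T[:,2]*.045
delta(p,45)
E
```

```text
pod_navy 0.83 [320.8 237.2  35.3] [ 0.4307 -0.084   0.043 ] r 0.0251 [162 165 171]
pod_navy 0.68 [532.5 288.   96.7] [5.668e-01 1.000e-04 4.300e-02] r 0.0732 [147 213 242]
knob 0.55 [207.5 313.   16.1] [ 0.4112 -0.1816  0.052 ] r 0.0119 [27 28 52]
[ 0.27  0.61 -0.27  2.14  0.33  0.48  0.53]
tool [ 0.4312 -0.0838  0.2316] shift [-0.0071  0.0046  0.1464] y-angle 45.21 tilt [-0.0435  0.008 ] q7 0.53
turn 0.21
```

>>> play_rows(translation=[[-0.0024,0.0015,0.02],[-0.0024,0.0015,0.02],[-0.0023,0.0015,0.02],[0,0,0.02],[0,0,0.015],[0,0,0.013],[0,0,0.013],[0,0,0.013],[0,0,0.012],[0,0,0],[0,0,0],[0,0,0]], delta_rot=[[0,0,0],[0,0,0],[0,0,0],[0,0,0],[0,0,0],[0,0,0],[0,0,0],[0,0,0],[0,0,0],[0,0,0],[0,0,0],[0,0,0]], grip=[1,1,1,1,1,1,1,1,1,1,1,1])

```text
clock: 15.52
tool_pos: [0.4336, -0.0845, 0.0859]
eef_rot: [0.381, 0.924, -0.004, -0.021]
contact_force: [0.5, -0.4, 0.2]
opening: 0.999
finger_force: 0.0
```

```bash
python3 - <<'E'
from h import *
s=r.get_state();T=R.from_quat(s["eef_rot"]).as_matrix();print(s["q"].round(2))
delta(np.array([.4307,-.084,.040])-T[:,2]*.045,45)
E
```

```text
[ 0.12  0.91 -0.04  2.21  0.46  0.07  0.42]
tool [ 0.4336 -0.0845  0.0859] shift [ 0.0008 -0.0006  0.001 ] y-angle 45.18 tilt [-0.0424  0.008 ] q7 0.42
turn 0.18
```

Positioned. Close, then lift.

>>> play_rows(translation=[[0,0,0],[0,0,0],[0,0,0],[0,0,0],[0,0,0],[0,0,0],[0,0,0]], delta_rot=[[0,0,0],[0,0,0],[0,0,0],[0,0,0],[0,0,0],[0,0,0],[0,0,0]], grip=[-1,-1,-1,-1,-1,-1,-1], squeeze=8)

```text
clock: 16.4
tool_pos: [0.4334, -0.0845, 0.0855]
eef_rot: [0.381, 0.924, -0.005, -0.021]
contact_force: [0.1, 0.0, 0.6]
opening: 0.554
finger_force: 7.9
```

```bash
python3 - <<'E'
from h import *
s=r.get_state();T=R.from_quat(s["eef_rot"]).as_matrix()
o=T.T@(np.array([.4307,-.084,0])-s["tool_pos"]);o2=o.copy()
# zero the rim's offset along closing axis (pads centre it)
rim=T.T@(np.array([.4307,-.084,.043])-s["tool_pos"]);o2[1]-=rim[1]
print(s["tool_pos"].round(4),s["opening"],"o",o.round(4),"rim",rim.round(4),"o2",o2.round(4))
for z in (.040,.004): delta(np.array([.5705,.0238,z])-T@o2)
E
```

```text
[ 0.4334 -0.0845  0.0855] 0.5543460038768434 o [-0.0008  0.0005  0.0856] rim [ 0.0007 -0.0005  0.0426] o2 [-0.0008  0.0011  0.0856]
tool [ 0.4334 -0.0845  0.0855] shift [-0.0216  0.1734 -0.0451] y-angle 45.19 tilt [-0.0431  0.008 ] q7 0.42
tool [ 0.4334 -0.0845  0.0855] shift [-0.0229  0.1743 -0.0092] y-angle 45.19 tilt [-0.0431  0.008 ] q7 0.42
```

>>> play_rows(translation=[[0,0,-0.015],[0,0,-0.025],[0,0,-0.025],[-0.0036,0.0289,0],[-0.0036,0.0289,0],[-0.0036,0.0289,0],[-0.0036,0.0289,0],[-0.0036,0.0289,0],[-0.0036,0.0289,0.01],[0,0,0.01],[0,0,0],[0,0,0]], delta_rot=[[0,0,0],[0,0,0],[0,0,0],[0,0,0],[0,0,0],[0,0,0],[0,0,0],[0,0,0],[0,0,0],[0,0,0],[0,0,0],[0,0,0]], grip=[-1,-1,-1,-1,-1,-1,-1,-1,-1,-1,-1,-1])

```text
clock: 17.9
tool_pos: [0.5718, 0.0217, 0.1254]
eef_rot: [0.382, 0.924, -0.005, -0.022]
contact_force: [-0.1, -0.5, 0.4]
opening: 0.549
finger_force: 7.9
```

```bash
python3 - <<'E'
from h import *
s=r.get_state();T=R.from_quat(s["eef_rot"]).as_matrix();o=np.array([-.0008,.0011,.0856])
B=s["tool_pos"]+T@o;print("base",B.round(4),np.round(s["eef_rot"],3))
delta(np.array([.5705,.0238,.004])-T@o)
for c in ("side","scene"):
    k,im=shot(c);print(c,"expected rim",pix(k,B+[0,0,.043]).round(1),"base",pix(k,B).round(1))
    for d in r.silhouettes(c,"pod_navy"):
        cc=max(cv2.findContours(d["pixels"].astype(np.uint8),0,2)[0],key=cv2.contourArea);print(round(d["confidence"],2),cv2.boundingRect(cc))
E
```

```text
base [0.5693 0.0225 0.0398] [ 0.382  0.924 -0.005 -0.022]
tool [0.5718 0.0217 0.1254] shift [-0.0012  0.0028  0.0357] y-angle 45.13 tilt [-0.0447  0.0069] q7 0.37
side expected rim [346.9 266.5] base [346.3 285.5]
0.75 (319, 327, 32, 36)
0.7 (339, 260, 21, 31)
0.66 (285, 265, 81, 50)
0.31 (397, 310, 60, 77)
scene expected rim [279.8 220.3] base [280.9 234.5]
0.85 (241, 203, 18, 21)
0.52 (279, 224, 10, 13)
0.4 (261, 222, 83, 51)
```

>>> play_rows(translation=[[-0.0006,0.0014,0.006],[-0.0006,0.0014,0.006],[0,0,0.006],[0,0,0.006],[0,0,0.006],[0,0,0.0055],[0,0,0],[0,0,0]], delta_rot=[[0,0,0],[0,0,0],[0,0,0],[0,0,0],[0,0,0],[0,0,0],[0,0,0],[0,0,0]], grip=[-1,-1,-1,-1,-1,-1,-1,-1])

```text
clock: 19.1
tool_pos: [0.5742, 0.0244, 0.0899]
eef_rot: [0.381, 0.924, -0.004, -0.021]
contact_force: [0.2, -0.5, -0.1]
opening: 0.549
finger_force: 7.9
```

>>> play_rows(translation=[[0.0002,-0.001,0.0015],[0,0,0.0015],[0,0,0]], delta_rot=[[0,0,0],[0,0,0],[0,0,0]], grip=[-1,-1,-1])

```text
clock: 19.48
tool_pos: [0.5739, 0.024, 0.0878]
eef_rot: [0.381, 0.924, -0.004, -0.021]
contact_force: [-0.1, 0.1, 6.3]
opening: 0.548
finger_force: 7.4
```

>>> play_rows(translation=[[0,0,-0.001],[0,0,0],[0,0,0],[0,0,0],[0,0,-0.02],[0,0,-0.03],[0,0,-0.03],[0,0,-0.03],[0,0,-0.03],[0,0,0],[0,0,0]], delta_rot=[[0,0,0],[0,0,0],[0,0,0],[0,0,0],[0,0,0],[0,0,0],[0,0,0],[0,0,0],[0,0,0],[-1.4,-2,0],[0,0,0]], grip=[0,0.5,0.7,0.7,0.7,1,1,1,1,1,1])

```text
clock: 20.85
tool_pos: [0.5786, 0.0227, 0.228]
eef_rot: [0.381, 0.925, -0.0, -0.001]
contact_force: [-0.3, 0.1, 0.4]
opening: 1.003
finger_force: 0.0
```

```bash
python3 - <<'E'
from h import *
s=r.get_state();print(s["q"].round(2))
tops("wrist","pod_green",.047);tops("wrist","packed_a",.047)
tops("wrist","pod_navy",.047)
for t in ("pod_navy","pod_green","packed_a"):
    k,im=shot("side")
    for d in r.silhouettes("side",t):
        cc=max(cv2.findContours(d["pixels"].astype(np.uint8),0,2)[0],key=cv2.contourArea);print(t,round(d["confidence"],2),cv2.boundingRect(cc))
print("exp navy rim centre/back/front",pix(k,[.5705,.0238,.047]),pix(k,[.5705,-.0012,.047]),pix(k,[.5705,.0488,.047]))
tops("scene","knob",.052)
for c in ("scene","side"): print([(round(d["confidence"],2),np.round(d["point"],4)) for d in r.look_for(c,"knob")])
delta([.408,-.21,.25],45)
E
```

```text
[ 0.04  0.73 -0.27  1.77  0.29  0.67  0.4 ]
pod_green 0.97 [236.6 290.9  37.7] [ 0.5695 -0.0491  0.047 ] r 0.0272 [142 175  93]
pod_green 0.25 [308.1 276.  130.1] [ 0.5977 -0.0043  0.047 ] r 0.0929 [66 67 70]
packed_a 0.66 [307.6 341.8  25.6] [ 0.6343 -0.0416  0.047 ] r 0.0192 [188 228 245]
packed_a 0.56 [380.4 291.5  37.8] [0.6426 0.0242 0.047 ] r 0.0273 [110 138 168]
pod_navy 0.96 [309.5 222.   36.9] [0.5709 0.0243 0.047 ] r 0.0252 [166 170 177]
pod_navy 0.59 [490.4  86.6  44.9] [0.5894 0.168  0.047 ] r 0.0292 [236 238  79]
pod_navy 0.74 (332, 277, 27, 27)
pod_navy 0.73 (321, 327, 30, 36)
pod_green 0.69 (332, 255, 24, 24)
pod_green 0.53 (296, 255, 24, 23)
pod_green 0.29 (286, 262, 79, 53)
packed_a 0.78 (294, 254, 26, 23)
packed_a 0.64 (293, 276, 26, 27)
exp navy rim centre/back/front [345.7554339  282.78482693] [345.22018355 275.5073147 ] [346.31508063 290.40728053]
knob 0.85 [301.5 322.3  15.4] [ 0.3892 -0.2348  0.052 ] r 0.0299 [16 16 71]
[(0.85, array([ 0.3976, -0.2251,  0.0401]))]
[(0.58, array([ 0.4092, -0.1996,  0.0331]))]
tool [0.5792 0.0227 0.2277] shift [-0.0426 -0.2858 -0.0223] y-angle 45.17 tilt [-0.0012  0.0008] q7 0.4
turn 0.17
```

Both pods sit in their pockets: navy measures (0.571, 0.024), rim radius 25.2 mm at the expected height. Now I'll measure the stud and ring precisely.

```bash
cat >> h.py <<'E'
def ring(c=(.608,-.0147)):
    """fit black ring + white prongs: score concentric projected circles over xy at z=.05"""
    k,im=shot("wrist");g=cv2.GaussianBlur(cv2.cvtColor(im,cv2.COLOR_BGR2GRAY),(3,3),0).astype(np.float32)
    a=np.linspace(0,2*np.pi,60,endpoint=False);best=[]
    def samp(x,y,rr,z):
        p=np.array([pix(k,[x+rr*np.cos(t),y+rr*np.sin(t),z]) for t in a],np.float32)
        return cv2.remap(g,p[None,:,0],p[None,:,1],1)[0]
    for x in np.arange(c[0]-.008,c[0]+.0081,.001):
        for y in np.arange(c[1]-.008,c[1]+.0081,.001):
            i=samp(x,y,.0150,.05);o=samp(x,y,.0180,.05)
            best.append((np.mean(np.clip(o-i,0,40)),x,y,i.mean(),o.mean()))
    best.sort(reverse=True);print("ring px",pix(k,[c[0],c[1],.05]).round(1),[np.round(b,4).tolist() for b in best[:4]])
    w=np.array(best[:8]);print("mean",np.average(w[:,1:3],axis=0,weights=w[:,0]-w[-1,0]+1e-3).round(4))
E
python3 - <<'E'
from h import *
ring()
for t in ("stud_tip","spring_ring"):
    print(t,[(round(d["confidence"],2),np.round(d["point"],4)) for d in r.look_for("wrist",t)])
delta([.55,-.085,.30],45)
E
```

```text
ring px [307.3 296.2] [[37.5304, 0.608, -0.0157, 66.1912, 155.5159], [37.2256, 0.609, -0.0147, 72.4028, 149.4296], [35.5482, 0.609, -0.0157, 70.97, 149.8211], [35.4817, 0.608, -0.0147, 64.8735, 154.7863]]
mean [ 0.6084 -0.0151]
stud_tip [(0.84, array([ 0.6022, -0.0066,  0.013 ]))]
spring_ring [(0.79, array([ 0.6035, -0.0107,  0.0541]))]
tool [0.5792 0.0227 0.2277] shift [-0.0551 -0.097  -0.0723] y-angle 45.17 tilt [-0.0012  0.0007] q7 0.4
turn 0.17
```

>>> play_rows(translation=[[-0.0051,-0.036,-0.003],[-0.0051,-0.036,-0.003],[-0.0051,-0.036,-0.003],[-0.0051,-0.036,-0.003],[-0.0051,-0.036,-0.003],[-0.0051,-0.036,-0.003],[-0.0051,-0.036,-0.003],[-0.0051,-0.036,-0.003],[0,0,0],[0,0,0]], delta_rot=[[0,0,0],[0,0,0],[0,0,0],[0,0,0],[0,0,0],[0,0,0],[0,0,0],[0,0,0],[0,0,0],[0,0,0]], grip=[1,1,1,1,1,1,1,1,1,1])

```text
clock: 23.05
tool_pos: [0.4058, -0.2099, 0.2519]
eef_rot: [0.381, 0.925, 0.0, -0.0]
contact_force: [-0.1, -0.1, 0.6]
opening: 1.005
finger_force: 0.0
```

```bash
python3 - <<'E'
from h import *
from scipy.optimize import minimize
k,im=shot("wrist")
b,g,rr=[im[...,i].astype(int) for i in range(3)]
m=((rr>90)&(g<60)&(b<60)).astype(np.uint8)
n,l,st,ce=cv2.connectedComponentsWithStats(m);print(sorted([(st[i].tolist(),ce[i].round(1).tolist()) for i in range(1,n)],key=lambda t:-t[0][4])[:4])
ms=[d["pixels"] for d in r.silhouettes("wrist","knob")]
sil=max(ms,key=lambda q:(q&(m>0)).sum()).astype(np.uint8)
a=np.linspace(0,2*np.pi,40)
def model(x,y):
    pts=[pix(k,[x+R_*np.cos(t),y+R_*np.sin(t),z]) for R_,z in ((.021,0),(.021,.005),(.018,.008),(.018,.052)) for t in a]
    M=np.zeros(sil.shape,np.uint8);cv2.fillConvexPoly(M,cv2.convexHull(np.array(pts,np.float32)).astype(np.int32),1);return M
for nm,S in (("net",sil),("red",m)):
    best=max(((np.minimum(M:=model(x,y),S).sum()/np.maximum(M,S).sum(),x,y) for x in np.arange(.39,.425,.001) for y in np.arange(-.225,-.19,.001)));print(nm,np.round(best,4),pix(k,[best[1],best[2],.052]))
s=r.get_state();print(s["q"].round(2));delta([best[1],best[2],.075],45)
E
```

```text
[([286, 196, 49, 60, 1702], [309.5, 226.0]), ([424, 36, 1, 1, 1], [424.0, 36.0]), ([406, 62, 1, 1, 1], [406.0, 62.0]), ([302, 169, 1, 1, 1], [302.0, 169.0])]
net [ 0.8783  0.407  -0.217 ] [310.0914723  232.79238871]
red [ 0.6527  0.407  -0.217 ] [310.0914723  232.79238871]
[ 0.59  0.58 -0.33  2.11  0.36  0.51  0.78]
tool [ 0.4061 -0.2093  0.2518] shift [-0.0063 -0.0049  0.1768] y-angle 45.29 tilt [-0.0003  0.0012] q7 0.78
turn 0.29
```

>>> play_rows(translation=[[-0.003,-0.0025,0.02],[-0.0033,-0.0024,0.02],[0,0,0.02],[0,0,0.015],[0,0,0],[0,0,0]], delta_rot=[[0,0,0],[0,0,0],[0,0,0],[0,0,0],[0,0,0],[0,0,0]], grip=[1,1,1,1,1,1])

```text
clock: 23.9
tool_pos: [0.4067, -0.2177, 0.1771]
eef_rot: [0.381, 0.925, 0.0, -0.0]
contact_force: [-0.2, -0.7, 0.1]
opening: 0.999
finger_force: 0.0
```

```bash
python3 - <<'E'
from h import *
k,im=shot("wrist")
b,g,rr=[im[...,i].astype(int) for i in range(3)]
m=((rr>60)&(rr>2*g)&(rr>2*b)).astype(np.uint8)
n,l,st,ce=cv2.connectedComponentsWithStats(m);i=1+np.argmax(st[1:,4]);S=(l==i).astype(np.uint8);print(st[i],ce[i])
a=np.linspace(0,2*np.pi,40)
def model(x,y):
    pts=[pix(k,[x+R_*np.cos(t),y+R_*np.sin(t),z]) for R_,z in ((.021,0),(.021,.005),(.018,.008),(.018,.052)) for t in a]
    M=np.zeros(S.shape,np.uint8);cv2.fillConvexPoly(M,cv2.convexHull(np.array(pts,np.float32)).astype(np.int32),1);return M
best=sorted(((np.minimum(M:=model(x,y),S).sum()/np.maximum(M,S).sum(),x,y) for x in np.arange(.395,.42,.001) for y in np.arange(-.225,-.2,.001)))[-1];print(np.round(best,4))
M=model(*best[1:]);print("model bbox",cv2.boundingRect(M),"red bbox",cv2.boundingRect(S))
s=r.get_state();print(s["q"].round(2));delta([best[1],best[2],.081],45)
E
```

```text
[ 285  204   63   80 3908] [315.6678608  244.90071648]
[ 0.8466  0.406  -0.217 ]
model bbox (283, 200, 66, 85) red bbox (285, 204, 63, 80)
[ 0.52  0.72 -0.21  2.16  0.46  0.31  0.72]
tool [ 0.4066 -0.2179  0.1773] shift [0.001  0.0001 0.0963] y-angle 45.22 tilt [-0.0002  0.0006] q7 0.72
turn 0.22
```

>>> play_rows(translation=[[0.001,0,0.02],[0,0,0.016],[0,0,0.015],[0,0,0.015],[0,0,0.01],[0,0,0.01],[0,0,0.01],[0,0,0],[0,0,0]], delta_rot=[[0,0,0],[0,0,0],[0,0,0],[0,0,0],[0,0,0],[0,0,0],[0,0,0],[0,0,0],[0,0,0]], grip=[1,1,1,1,1,1,1,1,1])

```text
clock: 25.08
tool_pos: [0.406, -0.2178, 0.0815]
eef_rot: [0.381, 0.924, 0.0, -0.001]
contact_force: [0.9, -0.1, -0.0]
opening: 1.002
finger_force: 0.0
```

```bash
python3 - <<'E'
from h import *
s=r.get_state();print(s["q"].round(2));delta([.406,-.217,.081],45)
E
```

```text
[ 0.41  0.92 -0.03  2.19  0.62  0.04  0.57]
tool [ 0.406  -0.2178  0.0815] shift [0.0006 0.0005 0.0005] y-angle 45.16 tilt [-0.0017  0.0013] q7 0.57
turn 0.16
```

>>> play_rows(translation=[[0,0,-0.003],[0,0,0],[0,0,0],[0,0,0],[0,0,0],[0,0,0],[0,0,0],[0,0,0],[0,0,0],[0,0,0],[0,0,0]], delta_rot=[[0,0,0],[0,0,0],[0,0,0],[0,0,0],[0,0,0],[0,0,0],[0,0,0],[0,0,0],[0,0,0],[0,0,0],[0,0,0]], grip=[1,-1,-1,-1,-1,-1,-1,-1,-1,-1,-1], squeeze=40)

```text
clock: 26.45
tool_pos: [0.4058, -0.2178, 0.0843]
eef_rot: [0.381, 0.924, 0.0, -0.001]
contact_force: [0.9, 0.0, -0.3]
opening: 0.394
finger_force: 40.0
```

```bash
python3 - <<'E'
from h import *
s=r.get_state();print(s["q"].round(3),s["opening"]*88);delta([.406,-.217,.081],45)
E
```

```text
[ 0.416  0.913 -0.038  2.19   0.617  0.052  0.565] 34.71263886731163
tool [ 0.4058 -0.2178  0.0843] shift [0.0004 0.0007 0.0033] y-angle 45.16 tilt [-0.0025  0.0013] q7 0.56
turn 0.16
```

>>> play_rows(translation=[[0,0,-0.02],[0,0,-0.04],[0,0,-0.04],[0,0,-0.04],[-0.001,0.037,-0.007],[-0.001,0.037,-0.007],[-0.001,0.037,-0.007],[-0.001,0.037,-0.007],[-0.001,0.037,-0.007],[0,0,0],[0,0,0]], delta_rot=[[0,0,0],[0,0,0],[0,0,0],[0,0,0],[0,0,0],[0,0,0],[0,0,0],[0,0,0],[0,0,0],[0,0,0],[0,0,0]], grip=[-1,-1,-1,-1,-1,-1,-1,-1,-1,-1,-1])

```text
clock: 27.82
tool_pos: [0.5392, -0.0911, 0.2586]
eef_rot: [0.382, 0.924, -0.001, -0.002]
contact_force: [-0.0, 0.0, -1.0]
opening: 0.396
finger_force: 40.0
```

```bash
cat > m.py <<'E'
from h import *
s=r.get_state();T=R.from_quat(s["eef_rot"]).as_matrix()
k,im=shot("wrist");cv2.imwrite("pics/m%.2f.png"%s["clock"],im)
b,g,rr=[im[...,i].astype(int) for i in range(3)]
m=((rr>60)&(rr>2*g)&(rr>2*b)).astype(np.uint8)
n,l,st,ce=cv2.connectedComponentsWithStats(m);i=1+np.argmax(st[1:,4]);S=(l==i);print("red",st[i],ce[i])
for d in (.0323,.0843): print("knob top/foot px",d,pix(k,s["tool_pos"]+T[:,2]*d).round(1))
for v in range(st[i][1],st[i][1]+st[i][3],12):
    c=np.flatnonzero(S[v]); print(v,c.min(),c.max(),(c.min()+c.max())/2)
print(s["q"].round(2),s["opening"]*88)
ring();delta([.6084,-.0151,.17],45)
E
python3 m.py
```

```text
red [ 262  284  107   63 5401] [315.09535271 318.71523792]
knob top/foot px 0.0323 [316.3 341.8]
knob top/foot px 0.0843 [316.1 282.9]
284 306 316 311.0
296 281 350 315.5
308 271 361 316.0
320 265 365 315.0
332 263 368 315.5
344 263 367 315.0
[ 0.32  0.67 -0.4   1.84  0.38  0.71  0.5 ] 34.8505950885977
ring px [453.1 216.5] [[40.0, 0.608, -0.0157, 47.4554, 124.9657], [39.7677, 0.608, -0.0167, 54.6135, 120.7179], [39.5284, 0.608, -0.0147, 52.113, 122.5718], [38.8471, 0.609, -0.0157, 55.3339, 119.5582]]
mean [ 0.608  -0.0157]
tool [ 0.539  -0.0918  0.2587] shift [0.0047 0.1036 0.0884] y-angle 45.07 tilt [-0.0045  0.0002] q7 0.5
turn 0.07
```

>>> play_rows(translation=[[0.0012,0.026,0.01],[0.0012,0.026,0.01],[0.0012,0.026,0.01],[0.0011,0.0256,0.018],[0,0,0.02],[0,0,0.02],[0,0,0],[0,0,0]], delta_rot=[[-0.18,-0.18,0],[0,0,0],[0,0,0],[0,0,0],[0,0,0],[0,0,0],[0,0,0],[0,0,0]], grip=[-1,-1,-1,-1,-1,-1,-1,-1])

```text
clock: 28.92
tool_pos: [0.6102, -0.0141, 0.1719]
eef_rot: [0.382, 0.924, 0.001, 0.001]
contact_force: [-0.8, 1.2, -0.4]
opening: 0.393
finger_force: 40.0
```

```bash
python3 - <<'E'
from h import *
delta([.6082,-.0154,.17],45)
s=r.get_state();print(s["q"].round(2))
k,im=shot("side");b,g,rr=[im[...,i].astype(int) for i in range(3)]
m=((rr>60)&(rr>2*g)&(rr>2*b)).astype(np.uint8);n,l,st,ce=cv2.connectedComponentsWithStats(m);i=1+np.argmax(st[1:,4]);print("side red",st[i],ce[i])
p=s["tool_pos"]-[0,0,.0843];print("foot centre px",pix(k,p),"stud tip px (calc)",pix(k,[.6082,-.0154,.069]),"measured earlier 326.3,262.2")
k,im=shot("scene");b,g,rr=[im[...,i].astype(int) for i in range(3)]
m=((rr>60)&(rr>2*g)&(rr>2*b)).astype(np.uint8);n,l,st,ce=cv2.connectedComponentsWithStats(m);j=np.argsort(-st[1:,4])[:3]+1;print("scene red",st[j].tolist());print("foot px",pix(k,p),"tip",pix(k,[.6082,-.0154,.069]))
E
```

```text
tool [ 0.6102 -0.0141  0.1719] shift [ 0.0005 -0.0023  0.0019] y-angle 45.11 tilt [0.0026 0.0011] q7 0.35
turn 0.11
[ 0.13  0.86 -0.33  1.71  0.42  0.64  0.35]
side red [269  15  17  30 479] [277.13361169  29.2045929 ]
foot centre px [324.86809964 254.12613694] stud tip px (calc) [325.83378205 261.98272515] measured earlier 326.3,262.2
scene red [[294, 207, 17, 15, 125], [107, 124, 19, 9, 124], [66, 257, 1, 1, 1]]
foot px [302.11081487 217.3959825 ] tip [302.17799799 224.17814815]
```

>>> play_rows(translation=[[0.0005,-0.0024,0],[0,0,0.005],[0,0,0.005],[0,0,0.005],[0,0,0.003],[0,0,0.002],[0,0,0]], delta_rot=[[0,0,0],[0,0,0],[0,0,0],[0,0,0],[0,0,0],[0,0,0],[0,0,0]], grip=[-1,-1,-1,-1,-1,-1,-1])

```text
clock: 29.9
tool_pos: [0.6081, -0.0147, 0.1512]
eef_rot: [0.381, 0.924, 0.001, 0.001]
contact_force: [-0.0, -0.3, -0.2]
opening: 0.394
finger_force: 40.0
```

```bash
python3 - <<'E'
from h import *
delta([.608,-.0154,.15],45);s=r.get_state();print(s["contact_force"].round(2),s["moment"].round(2))
E
```

```text
tool [ 0.6081 -0.0147  0.1512] shift [-0.0004 -0.0006  0.0012] y-angle 45.17 tilt [0.0019 0.0013] q7 0.34
turn 0.17
[-0.02 -0.29 -0.19] [-0.02  0.04  0.02]
```

>>> play_rows(translation=[[-0.0002,-0.0004,0.002],[0,0,0.002],[0,0,0.002],[0,0,0]], delta_rot=[[0,0,0],[0,0,0],[0,0,0],[0,0,0]], grip=[-1,-1,-1,-1])

```text
clock: 30.4
tool_pos: [0.608, -0.0149, 0.1453]
eef_rot: [0.381, 0.924, 0.001, 0.001]
contact_force: [-0.2, 0.5, -0.5]
opening: 0.396
finger_force: 40.0
```

>>> play_rows(translation=[[0,0,0.0015],[0,0,0.0015],[0,0,0]], delta_rot=[[0,0,0],[0,0,0],[0,0,0]], grip=[-1,-1,-1])

```text
clock: 30.78
tool_pos: [0.6085, -0.015, 0.1432]
eef_rot: [0.381, 0.924, 0.001, 0.001]
contact_force: [-0.6, 0.5, 5.8]
opening: 0.397
finger_force: 40.0
```

>>> play_rows(translation=[[0,0,0.0015],[0,0,0.0015],[0,0,0]], delta_rot=[[0,0,0],[0,0,0],[0,0,0]], grip=[-1,-1,-1])

```text
clock: 31.15
tool_pos: [0.6084, -0.015, 0.1403]
eef_rot: [0.381, 0.924, 0.001, 0.001]
contact_force: [-1.2, 0.5, 5.2]
opening: 0.393
finger_force: 40.0
```

>>> play_rows(translation=[[0,0,0.002],[0,0,0.002],[0,0,0.002],[0,0,0]], delta_rot=[[0,0,0],[0,0,0],[0,0,0],[0,0,0]], grip=[-1,-1,-1,-1])

```text
clock: 31.65
tool_pos: [0.6079, -0.0152, 0.1332]
eef_rot: [0.381, 0.924, 0.001, 0.001]
contact_force: [-0.7, 0.3, 2.0]
opening: 0.398
finger_force: 40.0
```

>>> play_rows(translation=[[0,0,0.001],[0,0,0.001],[0,0,0],[0,0,0]], delta_rot=[[0,0,0],[0,0,0],[0,0,0],[0,0,0]], grip=[-1,-1,-1,-1])

```text
clock: 32.15
tool_pos: [0.608, -0.0152, 0.1318]
eef_rot: [0.381, 0.924, 0.001, 0.001]
contact_force: [-2.1, 0.1, 6.5]
opening: 0.395
finger_force: 40.0
```

>>> play_rows(translation=[[0,0,0.0008],[0,0,0],[0,0,0]], delta_rot=[[0,0,0],[0,0,0],[0,0,0]], grip=[-1,-1,-1])

```text
clock: 32.52
tool_pos: [0.608, -0.0152, 0.1312]
eef_rot: [0.381, 0.924, 0.001, 0.001]
contact_force: [-2.6, -0.1, 9.5]
opening: 0.396
finger_force: 40.0
```

```bash
python3 - <<'E'
from h import *
s=r.get_state();print(s["tool_pos"].round(4),s["contact_force"].round(2),s["q"].round(2))
for c in ("side","scene"):
  k,im=shot(c)
  for t in ("pod_navy","pod_green","packed_a","knob"):
    for d in r.silhouettes(c,t):
        cc=max(cv2.findContours(d["pixels"].astype(np.uint8),0,2)[0],key=cv2.contourArea);print(c,t,round(d["confidence"],2),cv2.boundingRect(cc))
  print("knob foot/top px",pix(k,[.608,-.0152,.047]).round(1),pix(k,[.608,-.0152,.099]).round(1))
E
```

```text
[ 0.608  -0.0152  0.1312] [-2.63 -0.06  9.49] [ 0.12  0.91 -0.3   1.73  0.45  0.56  0.33]
side pod_navy 0.97 (332, 276, 27, 28)
side pod_navy 0.71 (320, 327, 31, 36)
side pod_green 0.7 (334, 255, 22, 23)
side packed_a 0.77 (294, 276, 25, 27)
side packed_a 0.7 (296, 257, 19, 19)
side knob 0.93 (316, 245, 21, 33)
side knob 0.48 (228, 231, 21, 43)
knob foot/top px [325.9 271.5] [326.  248.7]
scene pod_navy 0.84 (241, 203, 18, 21)
scene pod_green 0.63 (293, 238, 19, 22)
scene packed_a 0.65 (314, 225, 20, 22)
scene knob 0.7 (294, 224, 16, 12)
knob foot/top px [302.4 231.4] [301.6 214. ]
```

Force is 9.5 N with the ring near its stop. The knob is on the stud axis, and the pods read as before. I'm handing in.

```bash
python3 -c "
from plant import r
print(r.finish_job())"
```

```text
the job is handed in; nothing more can be done
None
```

Job handed in, result not reported back: both loose pods measured as seated in their pockets (green in pocket3, navy in pocket2), and the knob clicked onto the stud and was still held down at about 9.5 N, with the ring squeezed close to its stop.

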